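# Show the filter plate's label over the light pad

### The job

First slide the light pad's dimmer grip until it is level with the green index clip beside its track. Then find the notched, frosted end of the greenish glass filter plate standing in the blue rack, take the plate by its other, clear end (keep the fingers off the frosted end), and hold it up over the middle of the light pad, 15 to 20 cm above it, with the orange label turned up; leaning half-way (45 degrees) is enough. Finish while still holding it there, and leave the amber plate and all the other things where they are.

Things in the scene. Friction and masses are not known exactly. Their poses are not given: they have to be found in the camera images.
- plate_center (a point): Centre of the glass filter plate to show, 90 long x 40 high x 8 mm thick, about 72 g, standing on a long edge in a rack slot (lower 12 mm in the slot). x: along its length to the frosted end (last 28 mm frosted white, the other 62 mm clear greenish glass); z: up across its height as it stands, towards the notched edge; y: out of the face with the label.
- plate_label (a point): Centre of the plate's orange label (18 x 24 mm), on the frosted end, on the +y face only; axes as the plate's, y out of the label. An 8 x 8 mm notch is cut out of the frosted end's upper corner (+x, +z): seen facing the label with the notched edge on top, the notch is at the top left.
- blank_center (a point): Centre of an amber glass plate of the same size, without notch, frost or label, standing in the rack's other slot. Leave it.
- rack: Blue plastic rack fixed to the bench, 110 (x) x 120 (y) x 20 mm high; origin at the centre of its underside. Two slots along its x at y = -37 and +37 mm, 11 mm wide, floor at z = 8 mm, cheeks up to z = 20 mm. It may stand at any yaw; which plate is in which slot varies.
- pad_center (a point): Centre of the top face of the white light pad, 140 x 140 x 12 mm high, with an aluminium frame, fixed to the bench.
- dimmer_top (a point): Centre of the top of the dimmer's black slider grip, 28 (x, across the track) x 20 (y, along the track) x 40 mm high; its top is 54 mm above the bench. It slides to +y (away from the robot) with about 1.5 N of friction and stays where it is left. Its aluminium track is 40 mm wide, 170 mm long and 14 mm high.
- dimmer (a joint): Travel of the dimmer's grip from its near end, 0 to 0.12 m.
- mark_center (a point): Centre of the green index clip, 18 (x) x 4 (y, along the track) x 16 mm high, fixed on the bench beside the dimmer's track; axes as the grip's. The dimmer is set when the middle of the grip is level with it along y.
- driver: Screwdriver lying on the bench, 170 mm long. Leave it.
- tape: Roll of black tape, 70 mm across, 24 mm high. Leave it.
- mug: Blue mug, 76 mm across, 85 mm high. Leave it.
- servo: Small black servo motor, 54 x 20 x 43 mm. Leave it.
- bracket: U-shaped aluminium bracket, 50 x 30 x 43 mm. Leave it.

How it is judged:
By the outcome, as a careful person would: the job done as asked, in the order asked, and still so for the second after the job is handed in, while the arm keeps its last pose, push and grip.
It also fails if it takes over 45 s, if anything falls off the work surface, if the arm or the gripper's body presses on something with over 40 N, if the wrist force passes 120 N, or if a joint passes its speed limit or range.

### The arm

A 6-joint arm with a two-finger parallel gripper is mounted at the origin on the work surface. World frame = base frame: x ahead of the robot, y to its left, z up, the work surface at z = 0. Lengths are in m, angles in rad, forces in N, time in s.
With the tool pointing down it reaches from about 0.25 to 0.725 m from the base axis. Payload 4 kg.
Tool frame: the origin (TCP) lies at the very end of the fingers, on their centre line; the grasp point (between the pads) lies 19 mm behind it; z points along the fingers, y is the line along which they close (so a half turn about z gives the same grasp; the last joint's range is limited). The gripper opens to 85 mm and grips with 20 to 120 N. Pads are 22 mm wide; open, the fingers measure 114 mm over their backs; the gripper's body (76 mm by 85 mm) begins 54 mm behind the grasp point. The pads swing forward as they close: fully open they stand 13 mm farther back than shut.
Start: joints at [-1.14, 0.241, 0.005, 1.335, 0, 1.571], TCP at [0.209, -0.454, 0.231] pointing down, gripper open.
Joint ranges: [-2.72, 2.72], [-1.05, 1.87], [-1.09, 1.28], [-1.99, 2.15], [-1.42, 1.44], [-3.14, 3.14]. Speed limits (rad/s): [2.79, 2.79, 3.14, 3.14, 3.14, 3.14].

### API

Orientations are given as a unit quaternion [x, y, z, w].
In Python, from workcell import bot, vision, workorder gives the robot as it stands.
- The arm moves only by the shell command python3 -m creep 'ROWS' [OPENING]. ROWS is JSON, a list of rows, each a list of 2 entries, a list of its own where there are three numbers: the shift along the tool's x, y, z in mm, then the turn, a rotation vector about the tool's x, y, z in rad. In form: [[[dx, dy, dz], [wx, wy, wz]], ...]. A call has 1 to 12 rows; each row shifts and turns the commanded pose from where the row before left it, along the tool's axes as they then stand; what a row does not reach is not made up. A row lasts 1/8 s, in which the tool goes at most 62.5 mm and 10.7 degrees, less where a joint would pass 70% of its speed; a pose out of reach is approached as far as the arm can. A call is refused whole if a number of a shift passes 62.5 or a number of a turn 0.188, either way. A call with a gripper value outside its range is refused whole. OPENING is the finger opening in mm, from 0 to 85.4, set as the call begins (- or left out, the last holds). The fingers move at their own pace and stop on an object; the grip force is fixed at half the most. Time passes only in rows, so rows that do not move let the fingers close. It gives the time, the measured TCP pose, the force, the opening and the grip force at its end, in the units of the state.
- bot.get_obs(): the state, without advancing time (a new reading comes with each control period).
- vision.camera(name): name is "scene" or "top" or "wrist"; returns a dict with "image" (400x640x3 uint8, blue, green, red), "z_map" (400x640 float32, m along the optical axis (not along the pixel's ray), 0 where there is no reading), "K" (3x3 intrinsics, pixels), "k1" (the pictures are not rectified: a ray, as slopes to the right and down, at radius r is drawn at 1 + k1 r^2 times it, then the intrinsics apply), "rvec" (rotation vector, rad) and "tvec" (3), from world to camera coordinates, as OpenCV has them; the wrist camera has in their place "tool_from_camera" (4x4, takes a point from camera to tool coordinates, whose origin is the TCP and whose axes are the flange's). Camera axes: x right, y down, z forward; pixel columns grow to the right and rows downward; lengths in m; the calibration is good to about 2 mm. A picture is of the moment at which its call begins: read the wrist's pose just before it.
- workorder.job_done(): hands the job in; it is judged then, once.
Trained networks look in a picture, given as the dict that the camera call returned (one of the last four; its "shot" number tells which), for a name from the list of things; names that differ only in an ending like _2 or _b are one class to them, and where a whole thing is asked for, a point or a joint stands for the part that bears it (a point fixed in the world has none). Each returns a list of dicts, best first, with "score" (0 to 1); they miss things now and then, are a little off and sometimes report something else, mostly with a low value. They report only what shows in the picture. A call takes as long as a camera call.
- vision.spot_in(picture, query): "position" ([column, row] in pixels, amid what is visible of it).
- vision.place_of(picture, query): "position" ([column, row] in pixels: a listed point, or the origin of a listed thing).
The state is a dict: "clock": time; "joint_pos": joint angles; "joint_vel": joint speeds; "tau": joint torques, N m; "eef_pos": TCP position; "tool_rot": TCP orientation; "ft_force": force on the tool from outside, world axes, zero at the start; "ft_torque": the same for the moment, N m; "grip_width": finger opening in m; "grasp_force": force on a finger pad.
Only numpy, scipy, OpenCV 4.12 (cv2) and the standard library are available. Lean on these libraries where they do the work, as an engineer would, in place of code of your own. Each camera call takes 0.05 s, during which the arm holds its last target. There are 200 camera calls.

## Working session

There is one attempt and no reset: what is moved stays moved. The work goes in short steps, Python scripts to look and compute and a shell command to move; the robot and the scene stay as the last step left them, time stands still between calls to the robot, and variables do not carry over. Pictures are saved under pics/ and viewed, at most 10 in all, crops included, and the job is handed in when it is done.

```bash
ls; mkdir -p pics
cat > h.py <<'E'
import numpy as np,cv2
from scipy.spatial.transform import Rotation as R
from workcell import bot,vision,workorder
def cam(n):
    o=bot.get_obs(); c=vision.camera(n)
    if n=='wrist':
        T=np.eye(4);T[:3,:3]=R.from_quat(o['tool_rot']).as_matrix();T[:3,3]=o['eef_pos']
        c['W']=T@c['tool_from_camera']
    else:
        M=np.eye(4);M[:3,:3]=cv2.Rodrigues(np.array(c['rvec'],float))[0];M[:3,3]=np.ravel(c['tvec']);c['W']=np.linalg.inv(M)
    return c
def ray(c,p):
    K=np.array(c['K']);q=cv2.undistortPoints(np.array([[p]],float),K,np.array([c['k1'],0,0,0,0.]))[0,0]
    return np.array([q[0],q[1],1.])
def at_z(c,p,z):
    d=c['W'][:3,:3]@ray(c,p);o=c['W'][:3,3];return o+d*(z-o[2])/d[2]
def depth(c,p):
    u,v=np.round(p).astype(int);w=c['z_map'][max(v-1,0):v+2,max(u-1,0):u+2];w=w[w>0]
    if not len(w):return None
    return c['W'][:3,:3]@(ray(c,p)*np.median(w))+c['W'][:3,3]
def proj(c,P):
    q=np.linalg.inv(c['W'])@np.r_[P,1];K=np.array(c['K'])
    return cv2.projectPoints(q[None,:3],np.zeros(3),np.zeros(3),K,np.array([c['k1'],0,0,0,0.]))[0][0,0]
E
cat > a.py <<'E'
from h import *
np.set_printoptions(precision=4,suppress=True)
o=bot.get_obs();print(o['clock'],o['eef_pos'],o['tool_rot'])
for n in['top','scene']:
    c=cam(n);cv2.imwrite(f'pics/{n}0.png',c['image'])
    for q,z in[('plate_center',.028),('plate_label',.028),('blank_center',.028),('rack',0),('pad_center',.012),('dimmer_top',.054),('mark_center',.008),('mug',0)]:
        r=vision.place_of(c,q)[:2]
        for d in r: print(n,q,round(d['score'],2),np.round(d['position']),at_z(c,d['position'],z),depth(c,d['position']))
E
python3 a.py
```

```text
pics
0.0 [ 0.2085 -0.4537  0.2304] [ 0.9769  0.2137 -0.0002 -0.001 ]
top plate_center 0.64 [398. 240.] [ 0.4907 -0.2571  0.028 ] [ 0.4878 -0.2537  0.0482]
top plate_center 0.5 [386. 212.] [ 0.5644 -0.2267  0.028 ] [ 0.5611 -0.2243  0.0444]
top plate_label 0.48 [406. 234.] [ 0.5043 -0.2783  0.028 ] [ 0.5021 -0.2756  0.0427]
top blank_center 0.73 [272. 149.] [0.7377 0.0878 0.028 ] [0.7465 0.0907 0.0021]
top blank_center 0.7 [388. 212.] [ 0.5633 -0.2304  0.028 ] [ 0.5597 -0.2277  0.0465]
top rack 0.75 [387. 229.] [ 0.5233 -0.2316  0.    ] [ 0.5219 -0.2303  0.0087]
top pad_center 0.61 [308. 209.] [ 0.5725 -0.0154  0.012 ] [ 0.5726 -0.0154  0.0115]
top pad_center 0.33 [398. 235.] [ 0.5043 -0.2602  0.012 ] [ 0.5032 -0.2591  0.0191]
top dimmer_top 0.52 [204. 228.] [0.5097 0.2563 0.054 ] [0.5102 0.2571 0.0507]
top mug 0.67 [320. 146.] [ 0.7573 -0.0457  0.    ] [ 0.7564 -0.0457  0.0027]
top mug 0.34 [389. 214.] [ 0.5658 -0.2372  0.    ] [ 0.5577 -0.2311  0.0414]
scene plate_center 0.63 [276. 149.] [ 0.5072 -0.2607  0.028 ] [ 0.5027 -0.2657  0.0217]
scene plate_label 0.68 [270. 146.] [ 0.5061 -0.2801  0.028 ] [ 0.5078 -0.2781  0.0304]
scene blank_center 0.84 [267. 169.] [ 0.5699 -0.2324  0.028 ] [ 0.5698 -0.2326  0.0277]
scene rack 0.74 [275. 163.] [ 0.5241 -0.253   0.    ] [ 0.5564 -0.2163  0.0483]
scene rack 0.53 [268. 144.] [ 0.4862 -0.3122 -0.    ] [ 0.5111 -0.283   0.0347]
scene pad_center 0.8 [339. 224.] [ 0.5844 -0.0129  0.012 ] [ 0.5844 -0.0129  0.012 ]
scene dimmer_top 0.67 [477. 254.] [0.5079 0.2546 0.054 ] [0.5084 0.2547 0.0548]
scene mark_center 0.53 [443. 274.] [0.5548 0.2168 0.008 ] [0.5512 0.2161 0.0023]
scene mug 0.82 [278. 280.] [ 0.7553 -0.0316  0.    ] [ 0.7728 -0.0088  0.0498]
```

View pics/top0.png

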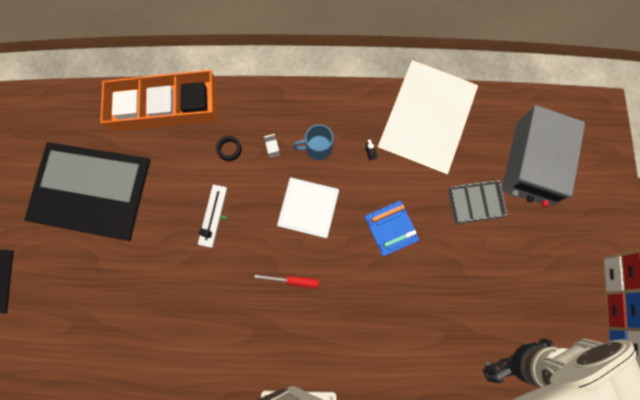

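View pics/scene0.png

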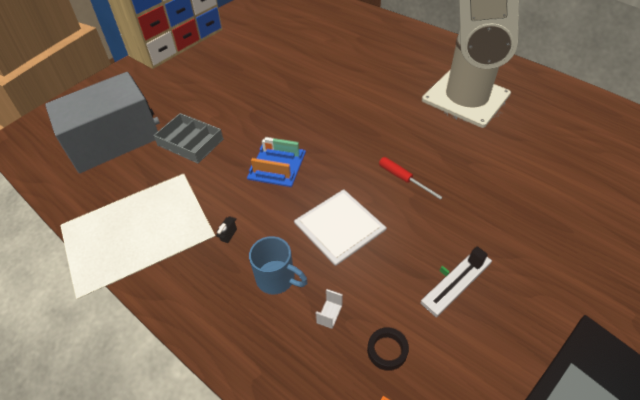

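The top view shows the rack at (392,228). Its near slot holds the greenish plate, with the frosted end on the right at (411,235), and the amber plate stands in the far slot. The pad is at (308,208). The dimmer grip is at (205,233) and the green clip at (223,217). The scene view shows the frosted, labelled end at (268,146), so the label faces away from the robot.

I'll go to the dimmer first.

```bash
cat >> h.py <<'E'
np.set_printoptions(precision=4,suppress=True)
def go(P,Rt=None):
    o=bot.get_obs();Q=R.from_quat(o['tool_rot']);d=Q.inv().apply(np.array(P)-o['eef_pos'])*1000
    print('shift mm (tool)',d)
    if Rt is not None: print('turn after',(Q.inv()*Rt).as_rotvec())
def down(yaw): return R.from_matrix(np.array([[np.cos(yaw),np.sin(yaw),0],[np.sin(yaw),-np.cos(yaw),0],[0,0,-1]]).T.T)
E
python3 - <<'E'
from h import *
c=cam('top')
for p,z in[((207,245),.014),((219,187),.014),((223,217),.016),((205,233),.054)]: print(at_z(c,p,z))
print(bot.get_obs()['joint_pos'],c['W'][:3,3]); print(cam('wrist')['tool_from_camera'])
a=at_z(c,(206,245),.014);b=at_z(c,(219,187),.014);y=np.arctan2(*(b-a)[1::-1]);print(y,down(y).as_matrix())
go([.43,.27,.26],down(y))
E
```

```text
[0.4696 0.2541 0.014 ]
[0.6308 0.2309 0.014 ]
[0.5466 0.2143 0.016 ]
[0.4962 0.2517 0.054 ]
[-1.14    0.2406  0.005   1.3352 -0.      1.5708] [ 0.3171 -0.0496  1.2742]
[[-0.0009 -0.9613 -0.2756  0.069 ]
 [ 1.     -0.0008 -0.0004  0.0005]
 [ 0.0001 -0.2756  0.9613 -0.1423]
 [ 0.      0.      0.      1.    ]]
-0.15947339537673483 [[ 0.9873 -0.1588  0.    ]
 [-0.1588 -0.9873 -0.    ]
 [ 0.      0.     -1.    ]]
shift mm (tool) [ 503.4722 -565.7403  -28.6895]
turn after [ 0.     -0.      0.5903]
```

```bash
python3 -m creep '[[[40,-45,-2],[0,0,0]],[[40,-45,-2],[0,0,0]],[[40,-45,-2],[0,0,0]],[[40,-45,-2],[0,0,0]],[[40,-45,-2],[0,0,0]],[[40,-45,-2],[0,0,0]],[[40,-45,-2],[0,0,0]],[[40,-45,-2],[0,0,0]],[[40,-45,-2],[0,0,0]],[[40,-45,-2],[0,0,0]],[[40,-45,-2],[0,0,0]],[[40,-45,-2],[0,0,0]]]' 0
python3 - <<'E'
from h import *
print(bot.get_obs()['joint_pos']); go([.43,.27,.26],down(-.16))
E
```

```text
clock: 2.5
eef_pos: [0.4287, 0.2206, 0.2556]
tool_rot: [0.973, 0.23, -0.002, -0.009]
ft_force: [0.3, 0.5, 0.8]
grip_width: -0.0002
grasp_force: 0.0
[0.4641 0.1954 0.0103 1.3853 0.0178 3.1414]
shift mm (tool) [ 23.2818 -43.6488  -3.6384]
turn after [-0.0173  0.0052  0.6243]
```

```bash
python3 -m creep '[[[0,0,0],[0,0,-0.187]],[[0,0,0],[0,0,-0.187]],[[0,0,0],[0,0,-0.187]],[[0,0,0],[0,0,-0.187]],[[0,0,0],[0,0,-0.187]],[[0,0,0],[0,0,0]]]' 0
cat > b.py <<'E'
from h import *
import sys
c=cam('wrist');cv2.imwrite(f'pics/{sys.argv[1]}.png',c['image'])
print(bot.get_obs()['joint_pos'],bot.get_obs()['eef_pos'])
for q,z in[('dimmer_top',.054),('mark_center',.008)]:
    for d in vision.place_of(c,q)[:2]: print(q,d['score'],d['position'],at_z(c,d['position'],z),depth(c,d['position']))
go([.43,.27,.26],down(1.411))
E
python3 b.py w1
```

```text
clock: 3.25
eef_pos: [0.4289, 0.2176, 0.2553]
tool_rot: [0.767, 0.641, 0.002, -0.008]
ft_force: [-0.2, -0.6, 1.0]
grip_width: 0.0001
grasp_force: 0.0
[0.4588 0.1936 0.0074 1.3848 0.0171 2.2087] [0.4289 0.2176 0.2553]
dimmer_top 0.79 [367.6, 141.6] [0.4983 0.2521 0.054 ] [0.4983 0.2521 0.0543]
mark_center 0.51 [400.4, 161.1] [0.5475 0.2133 0.008 ] [0.5455 0.2146 0.0152]
shift mm (tool) [51.8007 -8.2509 -3.8843]
turn after [-0.0103 -0.0137 -0.0186]
```

View pics/w1.png

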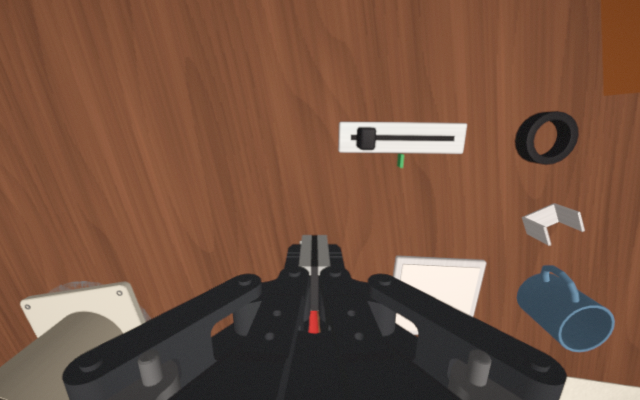

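The wrist view shows the track from (340,138) to (466,139), the grip at (367,139) and the clip at (402,161).

Run:
```python
from h import *
c=cam('wrist')
im=c['image'].astype(int);g=(im[...,1]-np.maximum(im[...,0],im[...,2])>40);v,u=np.nonzero(g);print(u.mean(),v.mean(),len(u),u.min(),u.max(),v.min(),v.max())
gp=[depth(c,(a,b)) for a,b in zip(u,v)];gp=np.array([p for p in gp if p is not None]);print(gp.mean(0), gp[gp[:,2]>.012].mean(0))
zz=np.array([[a,b] for b in range(110,165) for a in range(345,400) if im[b,a].max()<70])
P=np.array([depth(c,p) for p in zz]);T=P[(P[:,2]>.048)&(P[:,2]<.06)];print('grip top',len(T),T.mean(0),T.min(0),T.max(0))
ends=[at_z(c,p,.014) for p in [(340,122),(467,124),(339,153),(466,154)]];e=ends
y=[np.arctan2(*(e[i+1]-e[i])[1::-1]) for i in(0,2)];print(ends,y)
y=np.mean(y);d=np.array([np.cos(y),np.sin(y)]);n=np.array([-d[1],d[0]])
G=T.mean(0)[:2];M=gp.mean(0)[:2];print('need slide',(M-G)@d,'mid offset',((e[0]+e[1]+e[2]+e[3])[:2]/4-G)@n,'track range',(e[0][:2]-G)@d,(e[1][:2]-G)@d)
s=G-d*.045;print('yaw',y);go([*s,.22],down(y+np.pi/2))
```

```text
400.6333333333333 159.96666666666667 60 398 403 154 167
[0.5465 0.2157 0.0133] [0.5463 0.2158 0.015 ]
grip top 318 [0.4975 0.2564 0.0535] [0.4876 0.2434 0.0491] [0.5086 0.2693 0.0548]
[array([0.4723, 0.2802, 0.014 ]), array([0.6382, 0.2481, 0.014 ]), array([0.4646, 0.2401, 0.014 ]), array([0.6353, 0.2083, 0.014 ])] [np.float64(-0.19127381364199103), np.float64(-0.18417821120591069)]
need slide 0.055809766494754255 mid offset -0.0017354297042213186 track range -0.029200527380746983 0.13985734092630753
yaw -0.18772601242395087
shift mm (tool) [50.2408 15.9974 35.8786]
turn after [-0.0104 -0.0136  0.0098]
```

```bash
python3 -m creep '[[[25,8,20],[-0.01,-0.014,0.01]],[[25,8,40],[0,0,0]],[[0,0,40],[0,0,0]],[[0,0,40],[0,0,0]],[[0,0,40],[0,0,0]],[[0,0,25],[0,0,0]],[[0,0,15],[0,0,0]],[[0,0,0],[0,0,0]]]' 0
python3 - <<'E'
from h import *
go([.4533,.2648,.032],down(1.383))
E
```

```text
clock: 4.45
eef_pos: [0.4528, 0.2638, 0.0348]
tool_rot: [0.77, 0.638, -0.001, -0.0]
ft_force: [-0.1, -0.3, -0.1]
grip_width: 0.0
grasp_force: 0.0
shift mm (tool) [1.0298 0.3028 2.7826]
turn after [-0.0019  0.0017  0.0012]
```

```bash
python3 -m creep '[[[1,8,2],[0,0,0]],[[0,8,0],[0,0,0]],[[0,8,0],[0,0,0]],[[0,8,0],[0,0,0]],[[0,8,0],[0,0,0]],[[0,8,0],[0,0,0]],[[0,8,0],[0,0,0]],[[0,6,0],[0,0,0]],[[0,4,0],[0,0,0]],[[0,0,0],[0,0,0]]]' 0
cat > d.py <<'E'
from h import *
import sys
c=cam(sys.argv[1]);cv2.imwrite(f'pics/{sys.argv[2]}.png',c['image']);im=c['image'].astype(int)
y=-.188;d=np.array([np.cos(y),np.sin(y)]);n=np.array([-d[1],d[0]])
v,u=np.nonzero(im[...,1]-np.maximum(im[...,0],im[...,2])>40)
gp=[depth(c,(a,b)) for a,b in zip(u,v)];gp=np.array([p for p in gp if p is not None and abs(p[0]-.547)<.03 and abs(p[1]-.216)<.03])
print('clip',len(gp),gp.mean(0) if len(gp) else 0)
for r in vision.place_of(c,'dimmer_top')[:1]:print('net',r['score'],r['position'],at_z(c,r['position'],.054))
T=[depth(c,p) for p in np.argwhere(im.max(2)<70)[:,::-1]];T=np.array([p for p in T if p is not None and .045<p[2]<.06 and .47<p[0]<.6 and abs((p[:2]-[.4975,.256])@n)<.025])
if len(T):
    s=(T[:,:2]-gp.mean(0)[:2])@d;t=(T[:,:2]-[.4975,.256])@n
    print('grip rel clip',len(T),s.min(),s.max(),np.median(s),t.min(),t.max(), T.mean(0))
o=bot.get_obs();print(o['eef_pos'],'tcp rel clip',(o['eef_pos'][:2]-gp.mean(0)[:2])@d)
E
python3 d.py wrist w2; python3 d.py scene s2; python3 -c "
import cv2,numpy as np
a=cv2.imread('pics/w2.png');b=cv2.resize(cv2.imread('pics/s2.png')[220:330,400:520],None,fx=3,fy=3);o=np.zeros((600,800,3),np.uint8);o[:267,:426]=cv2.resize(a,(426,267));o[267:597,:360]=b;o[:330,427:]=cv2.resize(a[20:220,220:446],None,fx=1.65,fy=1.65)[:330,:373];cv2.imwrite('pics/m2.png',o)"
```

```text
clock: 5.7
eef_pos: [0.5189, 0.2527, 0.0334]
tool_rot: [0.77, 0.638, -0.0, 0.0]
ft_force: [-0.1, -0.6, 0.7]
grip_width: 0.0002
grasp_force: 0.0
clip 0 0
net 0.87 [363.2, 271.1] [0.5414 0.2462 0.054 ]
clip 43 [0.5494 0.2159 0.0119]
net 0.53 [467.4, 263.9] [0.5382 0.2495 0.054 ]
grip rel clip 154 -0.0283467816856411 -0.0014507017219350352 -0.008643907852284862 -0.011310172857312723 0.014512243918310542 [0.5463 0.2491 0.0536]
[0.5184 0.2528 0.0335] tcp rel clip -0.037333169780528835d.py:11: RuntimeWarning: Mean of empty slice.
  s=(T[:,:2]-gp.mean(0)[:2])@d;t=(T[:,:2]-[.4975,.256])@n
  ret = ret.dtype.type(ret / rcount)
Traceback (most recent call last):
  File "d.py", line 11, in <module>
    s=(T[:,:2]-gp.mean(0)[:2])@d;t=(T[:,:2]-[.4975,.256])@n
               ~~~~~~~~~~^^^^
IndexError: invalid index to scalar variable.
```

View pics/m2.png

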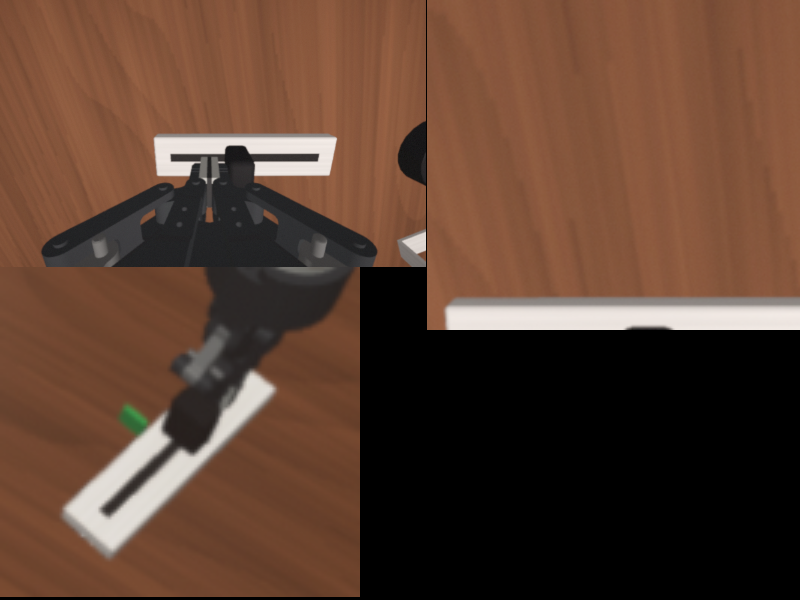

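The crop shows the fingers touching the grip, which is still about 10 mm short of the clip.

```bash
python3 -m creep '[[[0,4,0],[0,0,0]],[[0,3,0],[0,0,0]],[[0,2,0],[0,0,0]],[[0,0,0],[0,0,0]],[[0,-10,0],[0,0,0]],[[0,-10,0],[0,0,0]],[[-40,-20,-20],[0,0,0]],[[-40,0,-50],[0,0,0]],[[0,0,-50],[0,0,0]],[[0,0,0],[0,0,0]]]' 0
python3 d.py wrist w3;  python3 d.py top t3; python3 -c "
import cv2,numpy as np
a=cv2.imread('pics/w3.png');print(a.shape);cv2.imwrite('pics/w3c.png',cv2.resize(a[30:230,220:460],None,fx=3,fy=3,interpolation=2))"
```

```text
clock: 7.15
eef_pos: [0.476, 0.182, 0.1572]
tool_rot: [0.77, 0.638, 0.005, 0.002]
ft_force: [0.2, 0.4, -1.0]
grip_width: 0.0002
grasp_force: 0.0
clip 102 [0.546  0.2154 0.014 ]
net 0.89 [385.6, 110.5] [0.5498 0.2465 0.054 ]
grip rel clip 710 -0.012100923019419767 0.007963946941095135 -0.003911320625787664 -0.0131150993161894 0.012113808774092833 [0.548  0.2462 0.0535]
[0.4733 0.1813 0.153 ] tcp rel clip -0.06500062964645806
clip 0 0
(400, 640, 3)d.py:13: RuntimeWarning: Mean of empty slice.
  o=bot.get_obs();print(o['eef_pos'],'tcp rel clip',(o['eef_pos'][:2]-gp.mean(0)[:2])@d)
  ret = ret.dtype.type(ret / rcount)
Traceback (most recent call last):
  File "d.py", line 13, in <module>
    o=bot.get_obs();print(o['eef_pos'],'tcp rel clip',(o['eef_pos'][:2]-gp.mean(0)[:2])@d)
                                                                        ~~~~~~~~~~^^^^
IndexError: invalid index to scalar variable.
```

View pics/w3c.png

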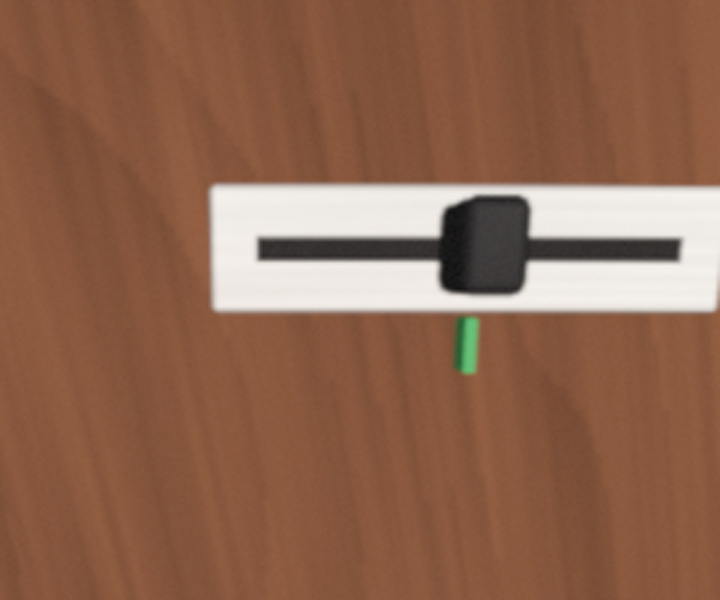

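The crop shows the grip centred at about (484,245), seen parallax-shifted, and the clip at (468,345). The 3D extents put the grip about 2 mm short of the clip, so I'll nudge it.

```bash
python3 - <<'E'
from h import *
go([.5078,.2548,.0335],down(1.383))
E
python3 -m creep '[[[0,0,50],[0,0,0]],[[40,0,50],[0,0,0]],[[40,20,20],[0,0,0]],[[0,0,0],[0,0,0]]]' 0
python3 - <<'E'
from h import *
go([.5294,.2507,.0335],down(1.383))
E
```

```text
shift mm (tool) [ 79.2958  21.6789 117.5079]
turn after [-0.0024  0.0016  0.0024]
clock: 7.85
eef_pos: [0.5061, 0.2562, 0.0288]
tool_rot: [0.769, 0.64, -0.003, -0.001]
ft_force: [0.4, -0.3, 0.2]
grip_width: 0.0001
grasp_force: 0.0
shift mm (tool) [-1.2056 23.9156 -4.8228]
turn after [-0.0057  0.0041  0.0047]
```

```bash
python3 -m creep '[[[-1,10,-4],[0,0,0]],[[0,6,0],[0,0,0]],[[0,4,0],[0,0,0]],[[0,2,0],[0,0,0]],[[0,0,0],[0,0,0]],[[0,0,0],[0,0,0]]]' 0
python3 - <<'E'
from h import *
go([.5294,.2507,.0335],down(1.383))
E
```

```text
clock: 8.6
eef_pos: [0.5291, 0.2499, 0.0376]
tool_rot: [0.77, 0.638, -0.0, 0.0]
ft_force: [0.9, 0.5, -0.4]
grip_width: 0.0001
grasp_force: 0.0
shift mm (tool) [0.8734 0.0923 4.146 ]
turn after [0.     0.0003 0.0016]
```

```bash
python3 -m creep '[[[0,-10,0],[0,0,0]],[[0,-10,0],[0,0,0]],[[-40,-20,-20],[0,0,0]],[[-40,0,-50],[0,0,0]],[[0,0,-50],[0,0,0]],[[0,0,0],[0,0,0]]]' 0
python3 d.py wrist w4
```

```text
clock: 9.35
eef_pos: [0.4775, 0.1806, 0.161]
tool_rot: [0.77, 0.638, 0.004, 0.001]
ft_force: [0.2, -0.1, 0.0]
grip_width: -0.0002
grasp_force: 0.0
clip 100 [0.5459 0.215  0.0134]
net 0.91 [384.0, 111.5] [0.5508 0.2445 0.054 ]
grip rel clip 688 -0.010207298414224159 0.009948286056779975 -0.002103318051556771 -0.012659841440427566 0.012100721946708137 [0.5499 0.2457 0.0535]
[0.4749 0.1799 0.1569] tcp rel clip -0.06320839151377415
```

Run:
```python
from h import *
go([.513,-.30,.24],down(1.97))
```

```text
shift mm (tool) [-464.6362  126.0946  -83.2435]
turn after [ 0.0008 -0.0002 -0.5849]
```

```bash
python3 -m creep '[[[-30,8,-30],[0,0,0]],[[-48,13,-25],[0,0,0]],[[-48,13,-15],[0,0,0]],[[-48,13,-13],[0,0,0]],[[-48,13,0],[0,0,0]],[[-48,13,0],[0,0,0]],[[-48,13,0],[0,0,0]],[[-48,13,0],[0,0,0]],[[-48,13,0],[0,0,0]],[[-50,14,0],[0,0,0]]]' 85
python3 -m creep '[[[0,0,0],[0,0,-0.15]],[[0,0,0],[0,0,-0.15]],[[0,0,0],[0,0,-0.15]],[[0,0,0],[0,0,-0.135]],[[0,0,0],[0,0,0]],[[0,0,0],[0,0,0]]]' 85
cat > e.py <<'E'
from h import *
import sys
c=cam('wrist');cv2.imwrite(f'pics/{sys.argv[1]}.png',c['image'])
print(bot.get_obs()['joint_pos'],bot.get_obs()['eef_pos'])
for q,z in[('plate_center',.048),('plate_label',.028),('blank_center',.048),('rack',0),('pad_center',.012)]:
    for d in vision.place_of(c,q)[:2]: print(q,round(d['score'],2),d['position'],at_z(c,d['position'],z),depth(c,d['position']))
E
python3 e.py w5
```

```text
clock: 10.7
eef_pos: [0.5126, -0.3001, 0.237]
tool_rot: [0.769, 0.639, -0.001, -0.002]
ft_force: [0.3, -0.7, 0.7]
grip_width: 0.0847
grasp_force: 0.0
clock: 11.45
eef_pos: [0.5129, -0.299, 0.2382]
tool_rot: [0.554, 0.833, -0.0, -0.001]
ft_force: [-0.3, -0.1, -0.7]
grip_width: 0.0855
grasp_force: 0.0
[-0.5277  0.4305  0.2934  1.4358 -0.0005  0.6453] [ 0.513  -0.2992  0.2386]
plate_label 0.61 [314.2, 165.6] [ 0.5067 -0.2869  0.028 ] [ 0.5055 -0.284   0.0477]
blank_center 0.91 [374.8, 136.6] [ 0.5574 -0.2253  0.048 ] [ 0.5575 -0.2253  0.0474]
rack 0.71 [337.1, 136.3] [ 0.5214 -0.243   0.    ] [ 0.5206 -0.2429  0.0077]
pad_center 0.45 [317.1, 165.9] [ 0.5114 -0.2881  0.012 ] [ 0.5096 -0.2845  0.0373]
```

View pics/w5.png

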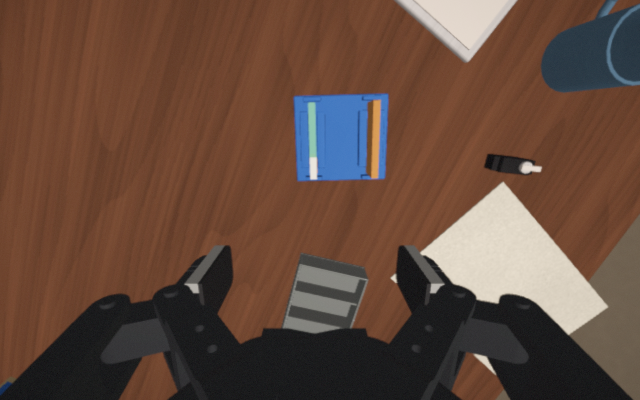

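The wrist view shows the green plate with its clear end at (312,102), the frost from about (313,157) to (313,179), and the amber plate at (376,138).

Run:
```python
from h import *
c=cam('wrist');im=c['image'].astype(int)
H=cv2.cvtColor(c['image'],cv2.COLOR_BGR2HSV).astype(int)
def pts(m,z0,z1):
    q=np.argwhere(m)[:,::-1];q=q[(q[:,0]>290)&(q[:,0]<330)&(q[:,1]>80)&(q[:,1]<200)]
    return np.array([np.r_[depth(c,p),p] for p in q if (d:=depth(c,p)) is not None and z0<d[2]<z1])
G=pts((H[...,0]>60)&(H[...,0]<90)&(H[...,1]>40)&(H[...,2]>100),.035,.06);F=pts((H[...,1]<40)&(H[...,2]>170),.035,.06)
print(len(G),G.mean(0),len(F),F.mean(0),G[:,3:].min(0),G[:,3:].max(0),F[:,3:].min(0),F[:,3:].max(0))
A=np.r_[G,F];u=A[:,3:].mean(0)
# top-edge centreline by extents
b=A[:,:2];m=b.mean(0);d=np.linalg.svd(b-m)[2][0];d*=np.sign(d@(F.mean(0)-G.mean(0))[:2])
s=(b-m)@d;t=(b-m)@np.array([-d[1],d[0]]);C=m+d*(s.min()+s.max())/2
print('len',np.ptp(s),'thick',np.ptp(t),'centre',C,'dir yaw',np.arctan2(d[1],d[0]),'z',np.median(A[:,2]), 'clear end',m+d*s.min())
print('frost start',((F[:,:2]-C)@d).min())
yaw=np.arctan2(-d[1],-d[0]);Gp=C-d*.022;print('grasp',Gp,yaw);go([*Gp,.12],down(yaw))
# pad in top
for n in('top','scene'):
    k=cam(n);h=k['image'].min(2)>180;q=np.argwhere(h)[:,::-1];P=np.array([p for x in q if (p:=depth(k,x)) is not None]);P=P[(abs(P[:,0]-.578)<.11)&(abs(P[:,1]+.014)<.11)&(P[:,2]>.006)&(P[:,2]<.018)]
    print(n,len(P),cv2.minAreaRect((P[:,:2]*1000).astype(np.float32)))
```

```text
323 [  0.4868  -0.2461   0.0475 311.7059 128.2167] 146 [  0.5054  -0.2865   0.0459 313.0753 166.137 ] [308. 102.] [315. 155.] [310. 156.] [316. 177.]
len 0.08841222612970605 thick 0.007899978505556416 centre [ 0.493  -0.2597] dir yaw -1.1431254407235631 z 0.047521766022930234 clear end [ 0.4747 -0.2195]
frost start 0.016852758522003478
grasp [ 0.4839 -0.2397] 1.99846721286623
shift mm (tool) [ 66.5874  -3.7026 119.5638]
turn after [-0.0005  0.0002 -0.0291]
top 2445 ((579.94140625, -15.505645751953125), (136.95912170410156, 137.30126953125), 76.73796844482422)
scene 3448 ((582.0245361328125, -14.236595153808594), (136.7945556640625, 137.22186279296875), 77.07025909423828)
```

```bash
python3 -m creep '[[[35,-2,30],[0,0,-0.029]],[[32,-1,40],[0,0,0]],[[0,0,40],[0,0,0]],[[0,0,10],[0,0,0]],[[0,0,0],[0,0,0]],[[0,0,0],[0,0,0]]]' 40
python3 - <<'E'
from h import *
go([.4839,-.2397,.023],down(1.998))
c=cam('wrist');cv2.imwrite('pics/w6.png',c['image'])
for P in([.4839,-.2397,.048],[.4839+.0091,-.2397-.02,.048],[.5117-.0002,-.3006,.048]):print(proj(c,np.array(P)))
E
```

```text
clock: 12.65
eef_pos: [0.485, -0.2404, 0.1213]
tool_rot: [0.541, 0.841, -0.0, 0.002]
ft_force: [-0.0, -0.5, -0.4]
grip_width: 0.0399
grasp_force: 0.0
shift mm (tool) [ 1.3786 -0.8276 98.2699]
turn after [0.0016 0.0027 0.0002]
[314.4657 207.3175]
[314.4673 232.4936]
[314.3563 279.8985]
```

View pics/w6.png

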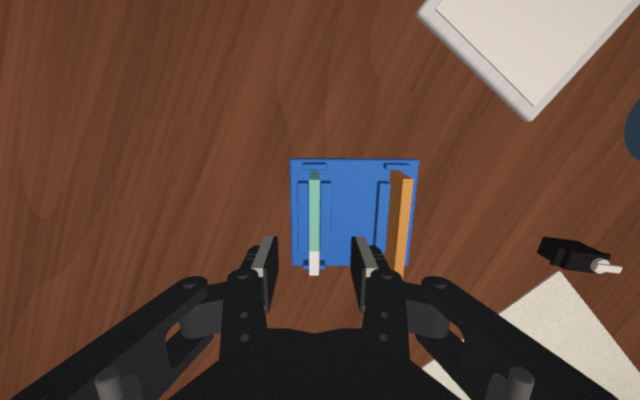

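The plate's clear end is at (314,171), the frost starts at (314,250), and the notched end is at (314,275), midway between the fingers. I'll re-measure it from here.

Run:
```python
from h import *
c=cam('wrist');G=np.array([.4839,-.2397]);d=np.array([np.cos(-1.143),np.sin(-1.143)])
for r in(172,180,200,220,240,249,252,260,266,273):
    p=depth(c,(314,r));q=at_z(c,(314,r),.048)
    print(r,p,'along from est centre',(p[:2]-G)@d-.022,(q[:2]-G)@d-.022,'lat',(q[:2]-G)@[-d[1],d[0]])
go([.4839,-.2397,.023],down(1.998))
```

```text
172 [ 0.474  -0.2187  0.0175] along from est centre -0.04523353578028654 -0.050937562477175874 lat -0.00033304659396588693
180 [ 0.4743 -0.2194  0.0476] along from est centre -0.044477375704641935 -0.044565386845705365 lat -0.00034113957154413566
200 [ 0.4811 -0.2344  0.0475] along from est centre -0.028037027073281928 -0.028174438564109398 lat -0.00036196176757090576
220 [ 0.4882 -0.25    0.0474] along from est centre -0.010863741589869415 -0.011084472957095871 lat -0.000383679079545608
240 [ 0.4955 -0.2662  0.0477] along from est centre 0.006910847500858658 0.006760468043075694 lat -0.00040636307390356195
249 [ 0.4989 -0.2737  0.0478] along from est centre 0.01513872395812648 0.015053265537967896 lat -0.0004169070552031452
252 [ 0.5001 -0.2762  0.0479] along from est centre 0.017889648814264893 0.017855314570506035 lat -0.0004204700894048681
260 [ 0.5032 -0.283   0.0481] along from est centre 0.025347523997880213 0.025422325786423818 lat -0.00043009298717462327
266 [ 0.5057 -0.2885  0.0475] along from est centre 0.03147405486317027 0.03119027019566558 lat -0.000437428822691769
273 [ 0.5105 -0.2991  0.0396] along from est centre 0.04307405134722651 0.038022876936257166 lat -0.0004461195954787861
shift mm (tool) [ 1.1877 -0.6979 98.1408]
turn after [0.0015 0.0026 0.0004]
```

The estimate agrees, so I'll descend, grip and lift.

```bash
python3 -m creep '[[[1,-1,30],[0,0,0]],[[0,0,30],[0,0,0]],[[0,0,20],[0,0,0]],[[0,0,10],[0,0,0]],[[0,0,5],[0,0,0]],[[0,0,0],[0,0,0]],[[0,0,0],[0,0,0]]]' 40
python3 - <<'E'
from h import *
go([.4839,-.2397,.023],down(1.998))
E
```

```text
clock: 13.62
eef_pos: [0.4828, -0.2393, 0.0254]
tool_rot: [0.541, 0.841, -0.0, 0.001]
ft_force: [0.4, 0.3, -0.4]
grip_width: 0.0403
grasp_force: 0.0
shift mm (tool) [-0.7811  0.8043  2.3721]
turn after [0.0005 0.0014 0.0007]
```

```bash
python3 -m creep '[[[0,0.8,1.5],[0,0,0]],[[0,0,0],[0,0,0]],[[0,0,0],[0,0,0]],[[0,0,0],[0,0,0]],[[0,0,0],[0,0,0]],[[0,0,0],[0,0,0]],[[0,0,0],[0,0,0]],[[0,0,0],[0,0,0]]]' 0
```

```text
clock: 14.62
eef_pos: [0.4832, -0.2387, 0.0233]
tool_rot: [0.541, 0.841, -0.0, 0.0]
ft_force: [0.9, 0.2, 4.7]
grip_width: 0.007
grasp_force: 59.7
```

```bash
python3 -m creep '[[[0,0,-5],[0,0,0]],[[0,0,-10],[0,0,0]],[[0,0,-15],[0,0,0]],[[0,0,-25],[0,0,0]],[[0,0,-35],[0,0,0]],[[0,0,-45],[0,0,0]],[[0,0,-45],[0,0,0]],[[0,0,-20],[0,0,0]],[[0,0,0],[0,0,0]],[[0,0,0],[0,0,0]]]' 0
python3 - <<'E'
from h import *
c=cam('wrist');cv2.imwrite('pics/w7.png',c['image']);o=bot.get_obs();print(o['joint_pos'])
for q in('plate_center','plate_label'):
    for d in vision.place_of(c,q)[:1]: print(q,d,depth(c,d['position']))
Rt=down(np.pi/2-.02)*R.from_rotvec([-1.05,0,0])
# plate centre in tool: -22 along x, z ~ (.028-.023)*-1
g=Rt.apply([-.022,0,-.005]);print('plate y',(Rt).apply([0,1,0]),(Rt).apply([0,0,1]))
go(np.array([.581,-.015,.187])-g,down(np.pi/2-.02))
E
```

```text
clock: 15.88
eef_pos: [0.4822, -0.2384, 0.2222]
tool_rot: [0.541, 0.841, -0.0, -0.001]
ft_force: [0.0, 0.5, -1.3]
grip_width: 0.007
grasp_force: 59.0
[-0.4586  0.322   0.0904  1.3423 -0.0006  0.6843]
plate_center {'position': [315.8, 287.0], 'score': 0.91} [ 0.4852 -0.2458  0.2467]
plate_label {'position': [319.6, 331.6], 'score': 0.8} [ 0.4974 -0.268   0.2477]
plate y [ 0.4975 -0.01    0.8674] [ 0.8672 -0.0173 -0.4976]
shift mm (tool) [179.9001 196.1482  36.8787]
turn after [-0.0031 -0.0017  0.4479]
```

View pics/w7.png

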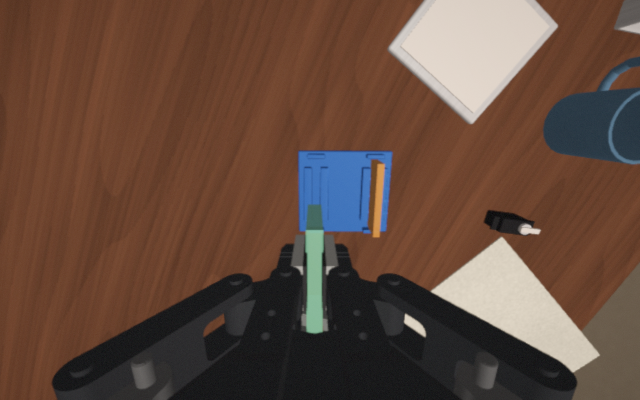

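The plate is held by its clear end, with the amber plate left in its slot and the pad at top right. I'll carry it over the pad and tilt it.

```bash
python3 -m creep '[[[20,20,0],[0,0,0]],[[30,33,0],[0,0,0]],[[30,33,0],[0,0,0]],[[30,33,0],[0,0,0]],[[30,33,0],[0,0,0]],[[25,27,0],[0,0,0]],[[15,17,0],[0,0,0]],[[0,0,0],[0,0,0.15]],[[0,0,0],[0,0,0.15]],[[0,0,0],[0,0,0.148]],[[0,0,0],[0,0,0]]]' 0
python3 -m creep '[[[0,0,0],[-0.12,0,0]],[[0,0,0],[-0.15,0,0]],[[0,0,0],[-0.15,0,0]],[[0,0,0],[-0.15,0,0]],[[0,0,0],[-0.15,0,0]],[[0,0,0],[-0.15,0,0]],[[0,0,0],[-0.15,0,0]],[[0,0,0],[-0.03,0,0]],[[0,0,0],[0,0,0]],[[0,0,0],[0,0,0]]]' 0
python3 - <<'E'
from h import *
Rt=down(np.pi/2-.02)*R.from_rotvec([-1.05,0,0]);g=Rt.apply([-.022,0,-.005])
go(np.array([.581,-.015,.187])-g,Rt);print(bot.get_obs()['joint_pos'])
E
```

```text
clock: 17.4
eef_pos: [0.5863, 0.006, 0.2223]
tool_rot: [0.714, 0.7, -0.001, -0.0]
ft_force: [0.3, -0.4, -1.5]
grip_width: 0.007
grasp_force: 59.0
clock: 18.65
eef_pos: [0.5886, 0.0064, 0.2226]
tool_rot: [0.623, 0.611, 0.342, 0.349]
ft_force: [0.6, -0.7, -0.3]
grip_width: 0.0068
grasp_force: 59.2
shift mm (tool) [  0.5151 -33.9321  17.4931]
turn after [-0.0289  0.0004  0.0011]
[ 0.0355 -0.0166 -0.9094 -0.3424 -0.0477  1.5986]
```

```bash
python3 -m creep '[[[0,-11,6],[-0.03,0,0]],[[0,-11,6],[0,0,0]],[[0,-11,5],[0,0,0]],[[0,0,0],[0,0,0]],[[0,0,0],[0,0,0]],[[0,0,0],[0,0,0]]]' 0
python3 - <<'E'
from h import *
Rt=down(np.pi/2-.02)*R.from_rotvec([-1.05,0,0]);g=Rt.apply([-.022,0,-.005])
go(np.array([.581,-.015,.187])-g,Rt)
for n in('scene','top'):
    c=cam(n);cv2.imwrite(f'pics/{n}9.png',c['image']);
    for q in('plate_center','plate_label','pad_center'):
        for d in vision.place_of(c,q)[:1]: print(n,q,d['score'],d['position'],depth(c,d['position']),at_z(c,d['position'],.187))
a=cv2.imread('pics/scene9.png');t=cv2.imread('pics/top9.png')
cv2.imwrite('pics/m9.png',np.hstack([cv2.resize(a[100:330,230:520],(400,317)),cv2.resize(t[130:290,180:440],(400,317))]))
E
```

```text
clock: 19.4
eef_pos: [0.5866, 0.0066, 0.186]
tool_rot: [0.617, 0.605, 0.351, 0.359]
ft_force: [0.1, -0.5, -1.3]
grip_width: 0.0069
grasp_force: 59.1
shift mm (tool) [ 0.315  -1.698   0.0221]
turn after [0.0025 0.0002 0.0004]
scene plate_center 0.82 [337.6, 165.1] [ 0.5877 -0.0155  0.1901] [ 0.5853 -0.0173  0.187 ]
scene plate_label 0.83 [324.1, 156.1] [ 0.5863 -0.0471  0.1925] [ 0.5819 -0.0507  0.187 ]
scene pad_center 0.81 [340.5, 227.0] [ 0.5894 -0.0057  0.0142] [0.6912 0.0686 0.187 ]
top plate_center 0.74 [304.8, 189.7] [ 0.5831 -0.0123  0.1904] [ 0.584  -0.0122  0.187 ]
top plate_label 0.8 [316.7, 189.2] [ 0.5856 -0.0402  0.1872] [ 0.5856 -0.0402  0.187 ]
top pad_center 0.8 [306.3, 207.2] [ 0.5779 -0.0113  0.0127] [ 0.5418 -0.0166  0.187 ]
```

View pics/m9.png

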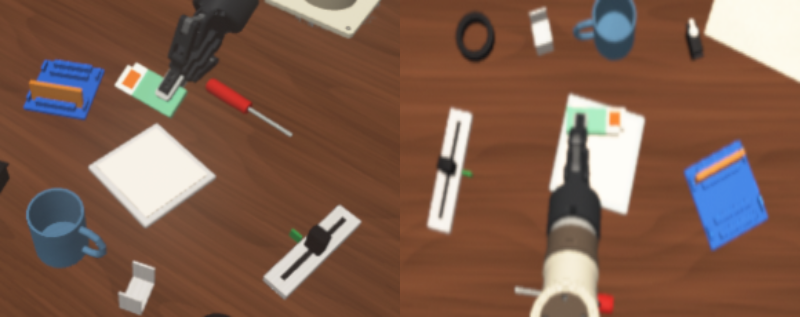

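The crops show the label facing up, the plate over the pad at about 0.175 m, the dimmer level with the clip, and the amber plate still in the rack. I'm handing the job in.

```bash
python3 -c "
from workcell import workorder
print(workorder.job_done())"
```

```text
the job is handed in; nothing more can be done
None
```

The job is handed in at about 19.5 s: the dimmer was set level with the green clip first, then the greenish plate was gripped by its clear end and is held about 17.5 cm over the middle of the light pad, leaning about 60 degrees with the orange label up; the amber plate is still in its slot and no other object was moved.

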